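# Key and seat the ice crusher's lid

## Robot

A 7-joint arm with a two-finger parallel gripper is mounted at the origin on the work surface. World frame = base frame: x ahead of the robot, y to its left, z up, the work surface at z = 0. Lengths are in m, angles in rad, forces in N, time in s.
With the tool pointing down it reaches from about 0.425 to 0.95 m from the base axis. Payload 4.7 kg.
Tool frame: the origin (TCP) lies midway between the tips of the shut fingers; the grasp point (between the pads) lies 19 mm behind it; z points along the fingers, y is the direction in which the jaws open and shut (so a half turn about z gives the same grasp; the last joint's range is limited). The gripper opens to 87 mm and grips with 3 to 60 N. Pads are 19 mm wide; open, the fingers measure 117 mm over their backs; the gripper's body (75 mm by 190 mm) begins 51 mm behind the grasp point.
Start: joints at [1.279, 0.469, -0.049, 1.532, 0.024, 1.141, -0.082], TCP at [0.175, -0.652, 0.223] pointing down, gripper open.
Joint ranges: [-2.59, 2.59], [-0.33, 1.99], [-1.39, 1.29], [0.1, 2.45], [-1.04, 4.18], [0.21, 1.99], [-2.66, 2.66]. Speed limits (rad/s): [2.57, 2.57, 3.14, 3.14, 3.14, 3.14, 3.14].

## Interface

Orientations are given as a unit quaternion [w, x, y, z].
In Python, from rig import bot gives the robot as it stands.
- The arm moves only by the tool carry_out, never from a script. Its argument "moves" is a list of rows, each a list of 5 numbers: the closure in counts, from 0 (fully open) to 255 (shut), then the shift along the tool's x, y, z each as a share of 0.05 m, from -1 to 1, then the turn about the tool's z as a share of 0.1 rad, from -1 to 1. A call has 1 to 12 rows; each row shifts and turns the commanded pose from where the row before left it, along the tool's axes as they then stand; what a row does not reach is not made up. A row lasts 1/12 s, in which the tool goes at most 41.7 mm and 7.16 degrees, less where a joint would pass 70% of its speed; a pose out of reach is approached as far as the arm can. A call with a number of a shift or a turn outside -1 to 1 is refused whole. A call with a gripper value outside its range is refused whole. The fingers move at their own pace and stop on an object; "newtons" is the grip in N (left out, the last holds). Time passes only in rows, so rows that do not move let the fingers close. It gives the time, the measured TCP pose, the force and the opening at its end, in the units of the state.
- bot.sense(): the state, without advancing time (a new reading comes with each control period).
- bot.grab_frame(name): name is "scene" or "top"; returns (picture, depth): 420x560x3 uint8, blue, green, red; 420x560 float32, m along the optical axis (not along the pixel's ray), 0 where there is no reading.
- bot.camera_info(name): a dict with "K" (3x3 intrinsics, pixels), "dist" ([k1, k2, p1, p2, k3] as OpenCV has them; the pictures are not rectified), "rvec" (rotation vector, rad) and "tvec" (3), from world to camera coordinates, as OpenCV has them. Camera axes: x right, y down, z forward; pixel columns grow to the right and rows downward; lengths in m; the calibration is good to about 2 mm. A picture is of the moment at which its call begins. camera_info takes no time and is no camera call.
- bot.close_job(): hands the job in, once; it reports no verdict.
The state is a dict: "time_s": time; "joint_positions": joint angles; "qvel": joint speeds; "joint_torque": joint torques, N m; "position": TCP position; "ee_rot": TCP orientation; "wrist_force": force on the tool from outside, world axes, zero at the start; "moment": the same for the moment, N m; "finger_gap": opening from 0.0 (shut) to 1.0 (fully open).
Only numpy, scipy, OpenCV 4.12 (cv2) and the standard library are available. Lean on these libraries where they do the work, as an engineer would, in place of code of your own. Each camera call takes 0.05 s, during which the arm holds its last target.

## Task

The ice crusher's round lid stands proud on its spindle because the notch in its rim is not over the locating pin. Push the lid round with a fingertip (its upright stub is there for that) until the notch is over the pin (the pin is at the boss on the side of the drum), then press the lid down until it is fully home, flush with the drum's rim. Do not lift the lid, take your fingers clear of it at the end, and leave everything else on the table where it stands.

Things in the scene. Friction and masses are not known exactly. Their poses are not given: they have to be found in the camera images.
- crusher: Ice crusher, a steel drum 126 mm across (140 mm at the foot) and 116.5 mm high, fixed to the table. Origin at the centre of its underside, z up; the drum's vertical axis is the lid's axis. Its locating pin and its outside boss lie on its +x side, its crank on its -y side (out to 105 mm from the axis, below 75 mm height).
- pin (a point): Dome top of the upright locating pin, 7 mm in diameter, 51 mm from the drum's axis, in the recess under the lid: seen only through the notch. A boss 14 mm wide on the outside of the drum's rim (out to 77 mm from the axis, its top level with the rim) stands at the same angle. The dome lies 1 mm above the drum's rim and 1 mm below the underside of the proud lid.
- drum_top (a point): Point on the drum's axis level with its rim, 116.5 mm above the table. The seated lid's flat top is flush with it.
- notch (a point): Middle of the notch in the lid's rim, at the height of the lid's flat top, 51 mm from the axis. The notch is open to the outside and 14 mm wide, so 3.5 mm clear on either side of the pin. The lid is a white plastic disc 112 mm across and 6 mm thick; as it starts its flat top is 124.5 mm above the table. It turns freely both ways about the drum's axis against 0.06 N m of friction (1.6 N at the stub), stays where it is left, and does not tilt.
- stub_top (a point): Top of the finger stub, an upright round post 16 mm in diameter and 20 mm high on the lid's flat top, its axis 38 mm from the lid's axis, exactly opposite the notch.
- hub_top (a point): Centre of the top of the lid's hub cap, a round cap 30 mm in diameter and 12 mm high in the middle of the lid's flat top: the place to press. On the lid's axis.
- lid_turn (a joint): Angle of the lid about the drum's upright axis in rad, growing anticlockwise seen from above: 0 (or any whole turn) when the notch is over the pin. It starts 0.7 to 5.5.
- lid_press (a joint): How far the lid has been pressed down its spindle, in m: 0 as it starts, 0.008 fully home, where a stop holds it; negative if lifted. A friction fit: pushing it down takes 6 to 8 N and it stays where it is left. When the notch is not over the pin it goes down only 1 mm and meets the pin.
- jigger: Bystander: glass double-cone jigger, 48 mm across, 85 mm high, loose, standing beside the crusher. Origin under its centre.
- muddler: Bystander: bamboo muddler, 170 mm long, 26 mm thick, loose, lying beyond the crusher along its own x axis. Origin under its middle.
- tumbler: Bystander: glass tumbler, 74 mm across, 85 mm high, loose, standing beside the crusher. Origin under its centre.
- shaker: Bystander: steel cocktail shaker, 84 mm across, 200 mm high, loose, on the right (-y). Origin under its centre.
- bitters: Bystander: small amber bottle, 48 mm across, 130 mm high, loose, on the right (-y). Origin under its centre.
- bar_spoon: Bystander: steel spoon 200 mm long, loose, lying on the left (+y) along its own x axis.
- ice_tray: Bystander: clear acrylic ice tray with a pull-out drawer, 160 x 140 x 80 mm, fixed, on the left (+y). Origin under its centre.
- ice_tray_drawer0 (a joint): How far the ice tray's drawer is pulled out, in m; 0 shut, as it starts.

How it is judged:
On the way:
1. the fingers bring the lid's notch over the pin (within 5 mm), the lid still proud (horizontal distance between notch and pin below 0.005 m and contact force between the fingers and lid_turn above 0.3 N and value of joint lid_press below 0.005 m).
At the end, for the whole second after the job is handed in: The lid is at rest, pressed down at least 6.8 of its 8 mm, with its notch within 5 mm of the pin seen from above, and nothing touches the robot (horizontal distance between notch and pin below 0.005 m and value of joint lid_press above 0.0068 m and velocity of joint lid_turn between -0.05 and 0.05 rad/s).
It fails at once if the lid is lifted more than 4 mm (value of joint lid_press below -0.004 m).
It fails at once if a bystander (jigger, muddler, tumbler, shaker, small bottle, spoon) is moved more than 20 mm (distance of any of jigger, muddler, tumbler, shaker, bitters, bar_spoon from where it was at the start of the episode above 0.02 m).
It fails at once if the jigger, tumbler, shaker or small bottle is tipped (angle between any of jigger, tumbler, shaker, bitters's own z axis and vertical above 0.4 rad).
It fails at once if the ice tray's drawer is pulled out more than 10 mm (value of joint ice_tray_drawer0 above 0.01 m).
It also fails if it takes over 72 s, if anything falls off the work surface, if the arm or the gripper's body presses on something with over 40 N, if the wrist force passes 120 N, or if a joint passes its speed limit or range.

## Working session

There is one attempt and no reset: what is moved stays moved. The work goes in short steps, Python scripts to look and compute and a tool call to move; the robot and the scene stay as the last step left them, time stands still between calls to the robot, and variables do not carry over. Pictures are saved under pics/ and viewed, and the job is handed in when it is done.

Besides the shell and the picture viewer there is one more tool, called after "Emit:" as name(argument=value, ...) on one line, values as JSON. carry_out: Moves the arm, as the interface text tells. Its arguments: {"type":"object","properties":{"moves":{"type":"array"},"newtons":{"type":"number"}},"required":["moves"]}

```bash
ls; mkdir -p pics; cat > h.py <<'E'
import numpy as np,cv2
from rig import bot
def grab(n,tag):
    p,d=bot.grab_frame(n); cv2.imwrite(f'pics/{tag}.png',p); np.save(f'/tmp/{tag}.npy',d); return p,d
def cam(n):
    c=bot.camera_info(n); R=cv2.Rodrigues(np.array(c['rvec'],float))[0]
    return np.array(c['K'],float),np.array(c['dist'],float),R,np.array(c['tvec'],float).ravel()
def ray(n,uv):
    K,D,R,t=cam(n); x=cv2.undistortPoints(np.array(uv,float).reshape(-1,1,2),K,D).reshape(-1,2)
    d=np.c_[x,np.ones(len(x))]@R; return -R.T@t,d
def onz(n,uv,z):
    o,d=ray(n,uv); return o+d*((z-o[2])/d[:,2])[:,None]
def proj(n,P):
    K,D,R,t=cam(n); return cv2.projectPoints(np.array(P,float).reshape(-1,1,3),cv2.Rodrigues(R)[0],t,K,D)[0].reshape(-1,2)
def cloud(n,d):
    v,u=np.mgrid[0:d.shape[0],0:d.shape[1]]
    o,r=ray(n,np.c_[u.ravel(),v.ravel()]); return (o+r*d.ravel()[:,None]).reshape(*d.shape,3)
E
python3 - <<'E'
from h import *
for n in('scene','top'):
    grab(n,n+'0'); K,D,R,t=cam(n); print(n,-R.T@t,R[2],K[0,0])
print(bot.sense())
E
```

```text
pics
scene [ 1.25416465 -0.34584486  1.26271048] [-0.48243883  0.24088249 -0.84215699] 511.79389574950363
top [0.31948695 0.01310592 1.32101745] [ 0.2121804  -0.00135689 -0.97722957] 492.85766567288937
{'time_s': 0.1, 'joint_positions': array([ 1.27909318,  0.46939993, -0.04857959,  1.5335433 ,  0.02413895,
        1.14097634, -0.08227108]), 'qvel': array([-0.00135446, -0.00013799,  0.00063269, -0.00146355, -0.0011986 ,
       -0.00152585,  0.00093413]), 'joint_torque': array([ 5.60690823e-04, -5.09170532e+01, -8.13429127e-02, -2.36828506e+01,
       -6.14611432e-02,  3.44462867e-02,  4.62407593e-05]), 'position': array([ 0.17521746, -0.65132684,  0.22159113]), 'ee_rot': array([-8.54607628e-04,  9.91374935e-01,  1.31053355e-01, -1.63576099e-04]), 'wrist_force': array([-0.07845963, -0.40751699, -0.24892735]), 'moment': array([ 0.0021629 , -0.04613857,  0.04401211]), 'finger_gap': 1.0041368412954295}
```

View pics/scene0.png

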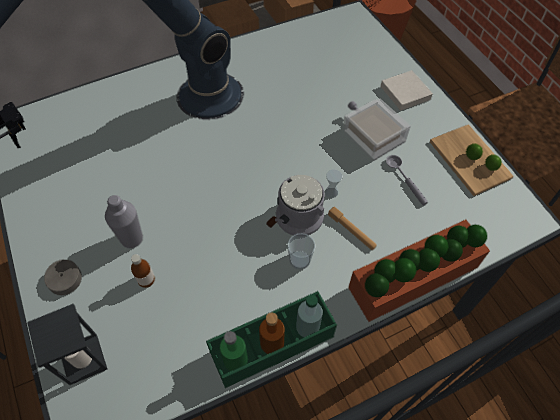

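View pics/top0.png

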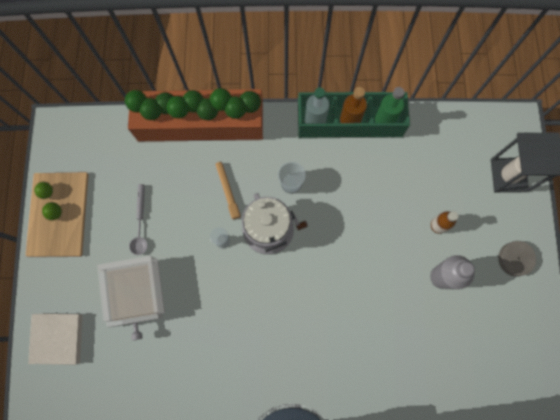

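Crusher at about (267,223) in top, (301,200) in scene. Enlarging both crops.

```bash
python3 - <<'E'
from h import *
a=cv2.imread('pics/scene0.png')[150:280,240:390]; b=cv2.imread('pics/top0.png')[150:270,190:330]
cv2.imwrite('pics/sc.png',cv2.resize(a,None,fx=5,fy=4.5,interpolation=2)); cv2.imwrite('pics/tc.png',cv2.resize(b,None,fx=5,fy=5,interpolation=2))
E
```

```text
(no output)
```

View pics/sc.png

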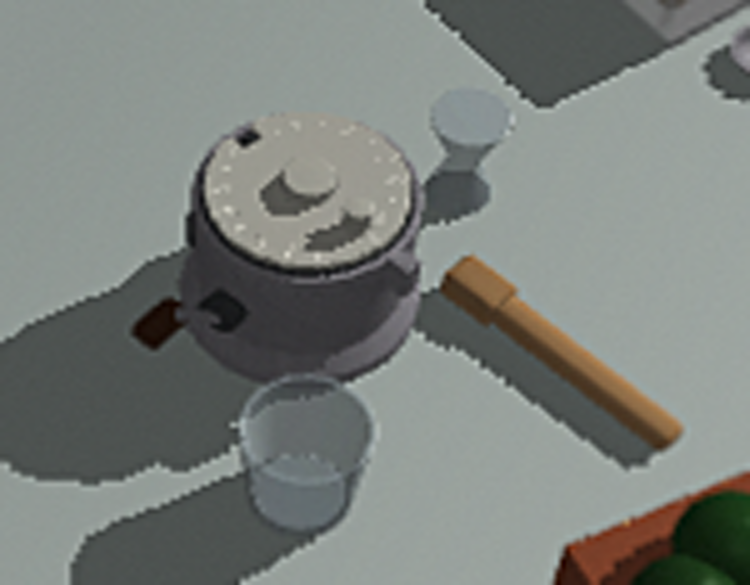

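View pics/tc.png

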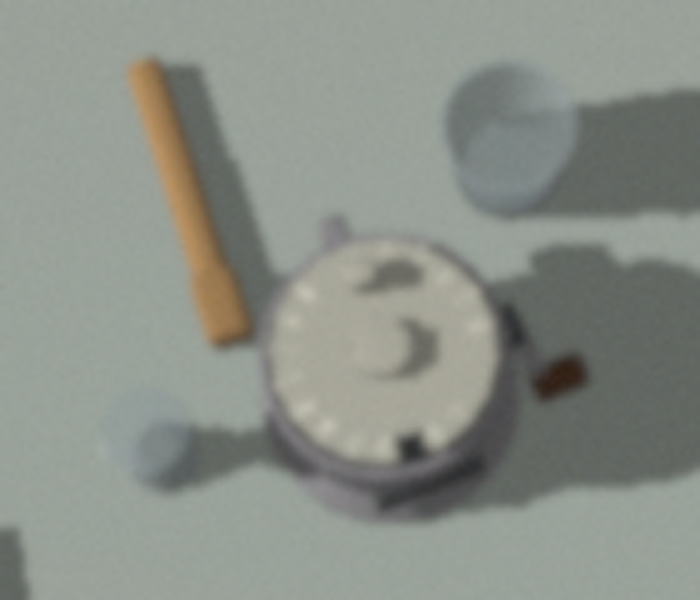

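The top crop shows the lid, with the notch at about (272,239), the boss at (257,196) and the stub near (263,204). The scene crop shows the notch at (289,180) and the boss at (321,211). Next I'll measure these.

```bash
python3 - <<'E'
from h import *
for n,c,bx in(('top',(267,223),30),('scene',(301,195),32)):
    p=cv2.imread(f'pics/{n}0.png').astype(int)
    d=np.load(f'/tmp/{n}0.npy'); C=cloud(n,d)
    H=C[...,2]
    m=((H>0.1205)&(H<0.16)&(d>0)).astype(np.uint8)
    w=np.zeros_like(m); w[c[1]-bx:c[1]+bx,c[0]-bx:c[0]+bx]=1; m*=w
    print(n,'heights pct',np.percentile(H[m>0],[5,25,50,75,95]))
    # white mask
    wm=((p[...,2]-p[...,0]>3)&(p.sum(2)>330)).astype(np.uint8)*w
    wm=cv2.morphologyEx(wm,cv2.MORPH_CLOSE,np.ones((5,5)))
    for tag,mm in(('depth',m),('white',wm)):
        cs,_=cv2.findContours(mm,0,1); k=max(cs,key=cv2.contourArea)
        pts=onz(n,k.reshape(-1,2),0.1245)[:,:2]
        hull=cv2.convexHull(pts.astype(np.float32)).reshape(-1,2)
        A=np.c_[2*hull,np.ones(len(hull))]; s=np.linalg.lstsq(A,(hull**2).sum(1),rcond=None)[0]
        print(tag,s[:2],'r',np.sqrt(s[2]+s[0]**2+s[1]**2), 'n',len(hull))
    hub=(H>0.133)&(H<0.16)&(w>0)
    k,l,st,ce=cv2.connectedComponentsWithStats(hub.astype(np.uint8))
    for i in range(1,k): print('hi',st[i],ce[i],H[l==i].mean(),H[l==i].max(),C[l==i].mean(0))
for n,nt,bs in(('top',(272.4,239.2),(257.2,195.6)),('scene',(289.4,180.4),(321,211))):
    print(n,'notch',onz(n,[nt],.121),'boss',onz(n,[bs],.1165))
E
```

```text
top heights pct [0.12145642 0.12347002 0.12513672 0.12714201 0.13790431]
depth [0.57082693 0.05517372] r 0.05680544990180134 n 24
white [0.57106215 0.05905571] r 0.05922310272804081 n 21
hi [259 201   7   7  40] [262.075 204.2  ] 0.14399034224815566 0.1505721133238791 [0.60572726 0.06554258 0.14399034]
hi [260 213   1   1   1] [260. 213.] 0.13405596537003528 0.13405596537003528 [0.58585504 0.07114084 0.13405597]
hi [261 214  12  12 108] [266.24074074 219.17592593] 0.13701479899010496 0.14179818925269494 [0.56948631 0.05567627 0.1370148 ]
scene heights pct [0.12140868 0.12311645 0.12487684 0.12684011 0.13716129]
depth [0.57471241 0.05491754] r 0.05660379151340986 n 30
white [0.57285993 0.05592168] r 0.05598607656419959 n 31
hi [296 185  11  10  82] [301.2804878  189.07317073] 0.13640298963894906 0.14449105099142145 [0.57444234 0.05447643 0.13640299]
hi [309 194   6   8  33] [311.21212121 197.        ] 0.14216477313188733 0.14807700367541043 [0.6119341  0.0646177  0.14216477]
top notch [[0.52219596 0.04123084 0.121     ]] boss [[0.63490177 0.07905362 0.1165    ]]
scene notch [[0.52528049 0.04354673 0.121     ]] boss [[0.64818558 0.07682742 0.1165    ]]
```

```bash
python3 - <<'E'
from h import *
for n,a,c in(('top',(.571,.0553),(267,223)),('scene',(.574,.055),(301,195))):
    d=np.load(f'/tmp/{n}0.npy'); C=cloud(n,d); X=C-np.array([*a,0]); r=np.hypot(X[...,0],X[...,1]); th=np.degrees(np.arctan2(X[...,1],X[...,0]))
    m=(r>.0655)&(r<.085)&(X[...,2]>.085)&(X[...,2]<.13)&(d>0)
    print(n,'boss px:'); 
    for v,u in np.argwhere(m)[:60]: print((u,v),r[v,u].round(4),th[v,u].round(1),X[v,u,2].round(4),end='; ')
    s=(X[...,2]>.138)&(r>.02)&(r<.055)&(X[...,2]<.17); print('\nstub th',np.mean(th[s]),r[s].mean())
    p=cv2.imread(f'pics/{n}0.png'); x,y=c
    uv=proj(n,[[a[0],a[1],.1165]]+[[a[0]+.077*np.cos(t),a[1]+.077*np.sin(t),.1165] for t in np.radians([10,15,20,25])])
    print(uv.round(1).tolist())
    cr=p[y-40:y+40,x-40:x+40]; cv2.imwrite(f'pics/z{n}.png',cv2.convertScaleAbs(cv2.resize(cr,(600,600),interpolation=0),alpha=1.3))
E
```

```text
top boss px:
(np.int64(256), np.int64(193)) 0.0773 20.6 0.1105; (np.int64(257), np.int64(193)) 0.0737 19.1 0.1205; (np.int64(258), np.int64(193)) 0.0747 17.0 0.1138; (np.int64(254), np.int64(194)) 0.0755 25.0 0.1157; (np.int64(255), np.int64(194)) 0.074 23.3 0.117; (np.int64(256), np.int64(194)) 0.0721 21.6 0.1206; (np.int64(257), np.int64(194)) 0.0713 19.7 0.1203; (np.int64(258), np.int64(194)) 0.0711 17.7 0.1177; (np.int64(254), np.int64(195)) 0.0723 26.0 0.1186; (np.int64(255), np.int64(195)) 0.0723 24.0 0.1148; (np.int64(256), np.int64(195)) 0.0707 22.3 0.1169; (np.int64(257), np.int64(195)) 0.0699 20.3 0.1162; (np.int64(258), np.int64(195)) 0.0688 18.4 0.117; (np.int64(259), np.int64(195)) 0.0689 16.3 0.1136; (np.int64(254), np.int64(196)) 0.0706 26.8 0.1163; (np.int64(255), np.int64(196)) 0.0697 24.9 0.1155; (np.int64(256), np.int64(196)) 0.0682 23.1 0.1171; (np.int64(257), np.int64(196)) 0.0669 21.2 0.1182; (np.int64(258), np.int64(196)) 0.0664 19.1 0.1167; (np.int64(259), np.int64(196)) 0.0664 16.9 0.1138; (np.int64(254), np.int64(197)) 0.0686 27.7 0.1152; (np.int64(255), np.
[... 2140 characters left out ...]
2 17.1 0.1019; (np.int64(321), np.int64(213)) 0.0763 18.3 0.1026; (np.int64(322), np.int64(213)) 0.0765 21.6 0.0979; (np.int64(323), np.int64(213)) 0.0756 26.6 0.0889; (np.int64(318), np.int64(214)) 0.0686 16.3 0.0913; (np.int64(319), np.int64(214)) 0.0732 15.2 0.0981; (np.int64(320), np.int64(214)) 0.0759 15.9 0.1005; (np.int64(321), np.int64(214)) 0.0772 17.9 0.0991; (np.int64(322), np.int64(214)) 0.0754 23.4 0.0889; (np.int64(319), np.int64(215)) 0.0714 17.4 0.0881; (np.int64(320), np.int64(215)) 0.074 18.2 0.09; (np.int64(321), np.int64(215)) 0.077 18.6 0.0929; 
stub th 14.951721686880475 0.03863905085345973
[[301.1, 193.1], [318.5, 212.6], [320.4, 211.3], [322.2, 209.9], [323.8, 208.3]]
```

View pics/ztop.png

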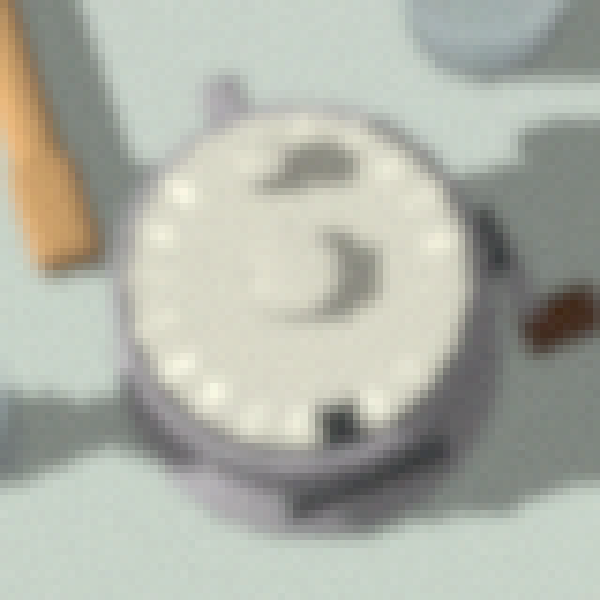

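View pics/zscene.png

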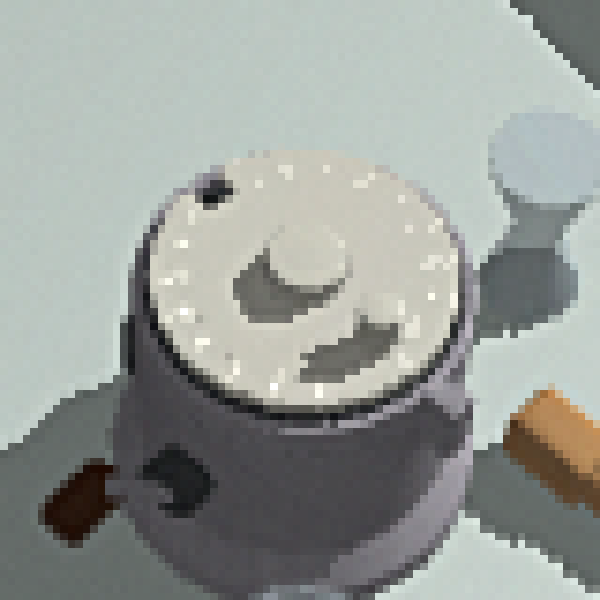

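Boss is at about 20.6° about the axis (0.5725, 0.055), the stub at about 15.3° and the notch at about 195°. The plan is to straddle the stub loosely with the jaws and sweep it about 185° anticlockwise, with the tool turning along. I'll lift first, then travel.

Emit:
carry_out(moves=[[160,0,0,-0.8,0],[160,0,0,-0.8,0],[160,0,0,-0.8,0],[160,0.57,-0.55,0,0],[160,0.57,-0.55,0,0],[160,0.57,-0.55,0,0],[160,0.57,-0.55,0,0],[160,0.57,-0.55,0,0],[160,0.57,-0.55,0,0],[160,0.57,-0.55,0,0],[160,0.57,-0.55,0,0],[160,0.57,-0.55,0,0]], newtons=5)

```text
time_s: 1.1
position: [0.3592, -0.3442, 0.3423]
ee_rot: [-0.0, 0.991, 0.131, -0.0]
wrist_force: [0.9, -0.5, -0.3]
finger_gap: 0.376
```

Emit:
carry_out(moves=[[160,0.57,-0.55,0,0],[160,0.57,-0.55,0,0],[160,0.57,-0.55,0,0],[160,0.57,-0.55,0,0],[160,0.57,-0.55,0,0],[160,0.57,-0.55,0,0],[160,0.57,-0.55,0,0],[160,0.57,-0.55,0,0],[160,0.57,-0.55,0,0],[160,0.57,-0.55,0,0],[160,0,0,0,0],[160,0,0,0,0]])

```text
time_s: 2.1
position: [0.5627, -0.0037, 0.3418]
ee_rot: [-0.001, 0.991, 0.134, -0.001]
wrist_force: [-0.6, -1.4, 0.1]
finger_gap: 0.375
```

Emit:
carry_out(moves=[[160,0.42,-0.36,0,0],[160,0.42,-0.37,0,0],[160,0.42,-0.36,0,0],[160,0,0,0.7,0],[160,0,0,0.7,0],[160,0,0,0.7,0],[160,0,0,0.7,0],[160,0,0,0,0],[160,0,0,0,0]])

```text
time_s: 2.85
position: [0.6081, 0.0604, 0.2013]
ee_rot: [0.0, 0.992, 0.13, -0.002]
wrist_force: [0.5, -0.3, 1.4]
finger_gap: 0.372
```

```bash
python3 - <<'E'
from h import *
p1,_=grab('scene','s1');p2,_=grab('top','t1')
print(bot.sense()['position'],bot.sense()['ee_rot'])
cv2.imwrite('pics/b1.png',np.hstack([cv2.resize(p1[130:260,235:365],(400,400)),cv2.resize(p2[160:290,200:330],(400,400))]))
E
```

```text
[0.61065191 0.06193802 0.20496276] [1.41951951e-04 9.91461626e-01 1.30385433e-01 1.86092539e-03]
```

View pics/b1.png

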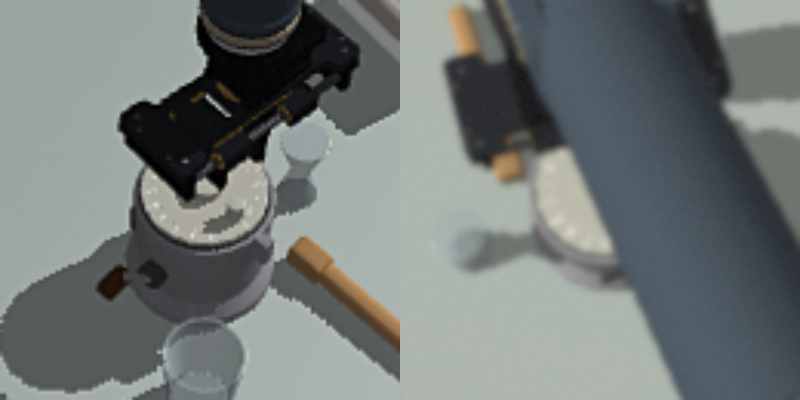

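Left half: the gripper hovers above the stub side of the lid. Right half: the arm hides the stub in the top view. The position readings jitter, so I'll idle and read again.

Emit:
carry_out(moves=[[160,0,0,0,0]])

```text
time_s: 3.03
position: [0.6109, 0.0624, 0.2055]
ee_rot: [0.0, 0.991, 0.131, 0.003]
wrist_force: [-1.3, 0.7, 0.9]
finger_gap: 0.375
```

Emit:
carry_out(moves=[[160,0,0,0,0]])

```text
time_s: 3.12
position: [0.6106, 0.0625, 0.2051]
ee_rot: [0.0, 0.991, 0.131, 0.002]
wrist_force: [0.2, 0.6, 0.4]
finger_gap: 0.373
```

Emit:
carry_out(moves=[[160,0,0,0,0]])

```text
time_s: 3.2
position: [0.6101, 0.0625, 0.2044]
ee_rot: [0.0, 0.991, 0.131, 0.002]
wrist_force: [-0.0, 0.8, -0.1]
finger_gap: 0.372
```

Emit:
carry_out(moves=[[160,0,-0.06,0,0],[160,0,0,0.4,0],[160,0,0,0.4,0],[160,0,0,0.2,0],[160,0,0,0.2,0],[160,0,0,0.1,0],[160,0,0,0.1,0],[160,0,0,0.04,0],[160,0,0,0,0],[160,0,0,0,0],[160,0,0,0,0]])

```text
time_s: 4.12
position: [0.6089, 0.0654, 0.1312]
ee_rot: [0.0, 0.991, 0.131, 0.001]
wrist_force: [0.5, -0.1, -0.8]
finger_gap: 0.375
```

Emit:
carry_out(moves=[[196,0,0,0,0],[196,0,0,0,0],[196,0,0,0,0],[196,0,0,0,0]])

```text
time_s: 4.45
position: [0.6085, 0.0653, 0.1307]
ee_rot: [0.0, 0.991, 0.131, 0.0]
wrist_force: [0.0, 0.1, -1.0]
finger_gap: 0.242
```

```bash
python3 - <<'E'
from h import *
p1,_=grab('scene','s2')
print(bot.sense()['position'],bot.sense()['finger_gap'])
cv2.imwrite('pics/b2.png',cv2.resize(p1[140:240,250:350],(600,600),interpolation=2))
E
```

```text
[0.60850873 0.06527781 0.13066561] 0.23521459650663523
```

View pics/b2.png

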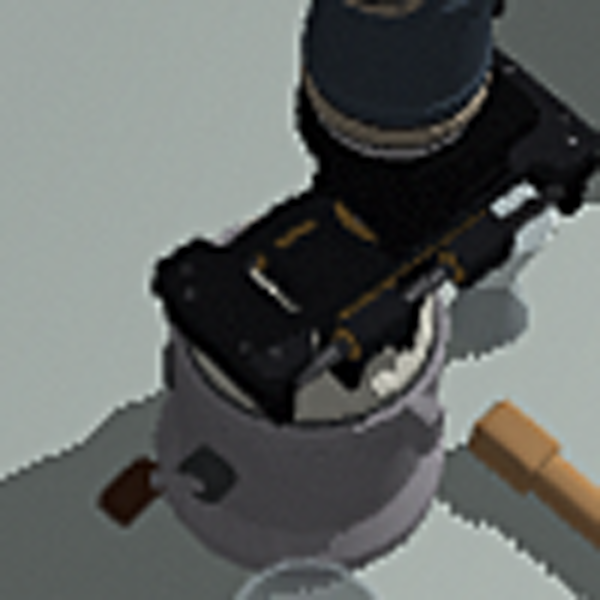

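The gripper straddles the stub, which is hidden from this view, and I see no wrong contact. I'll start the sweep with a short test of the signs.

Emit:
carry_out(moves=[[196,0,-0.076,0,-1],[196,-0.004,-0.076,0,-1],[196,-0.004,-0.076,0,-1],[196,0,0,0,0],[196,0,0,0,0]])

```text
time_s: 4.92
position: [0.6042, 0.0756, 0.1306]
ee_rot: [-0.0, 0.961, 0.276, 0.0]
wrist_force: [0.9, -0.6, -0.4]
finger_gap: 0.229
```

```bash
cat > st.py <<'E'
from h import *
from scipy.spatial.transform import Rotation as Ro
A=np.array([.5725,.0552])
s=bot.sense(); q=s['ee_rot']; M=Ro.from_quat([q[1],q[2],q[3],q[0]]).as_matrix()
v=s['position'][:2]-A
print('t',s['time_s'],'pos',s['position'].round(4),'r',np.hypot(*v).round(4),'polar',np.degrees(np.arctan2(v[1],v[0])).round(2),'toolx yaw',np.degrees(np.arctan2(M[1,0],M[0,0])).round(2),'q7',s['joint_positions'][6].round(2),'F',s['wrist_force'].round(1),'M',s['moment'].round(2),'gap',round(s['finger_gap']*87,1))
E
python3 st.py
```

```text
t 4.9167 pos [0.6042 0.0756 0.1306] r 0.0377 polar 32.79 toolx yaw 32.09 q7 -1.51 F [ 0.9 -0.6 -0.4] M [-0.11 -0.11 -0.01] gap 19.9
```

Emit:
carry_out(moves=[[196,-0.004,-0.076,0,-1],[196,-0.004,-0.076,0,-1],[196,-0.004,-0.076,0,-1],[196,-0.004,-0.076,0,-1],[196,-0.004,-0.076,0,-1],[196,-0.004,-0.076,0,-1],[196,-0.004,-0.076,0,-1],[196,-0.004,-0.076,0,-1],[196,0,0,0,0],[196,0,0,0,0]])

```text
time_s: 5.75
position: [0.5797, 0.0927, 0.1306]
ee_rot: [-0.0, 0.778, 0.628, 0.0]
wrist_force: [0.4, 0.1, 0.4]
finger_gap: 0.226
```

```bash
python3 st.py; python3 - <<'E'
from h import *
p1,_=grab('scene','s3');p2,_=grab('top','t3')
cv2.imwrite('pics/b3.png',np.hstack([cv2.resize(p1[130:260,235:365],(400,400)),cv2.resize(p2[160:290,200:330],(400,400))]))
E
```

```text
t 5.75 pos [0.5797 0.0927 0.1306] r 0.0381 polar 79.11 toolx yaw 77.85 q7 -0.85 F [0.4 0.1 0.4] M [-0.05 -0.19 -0.01] gap 19.7
```

View pics/b3.png

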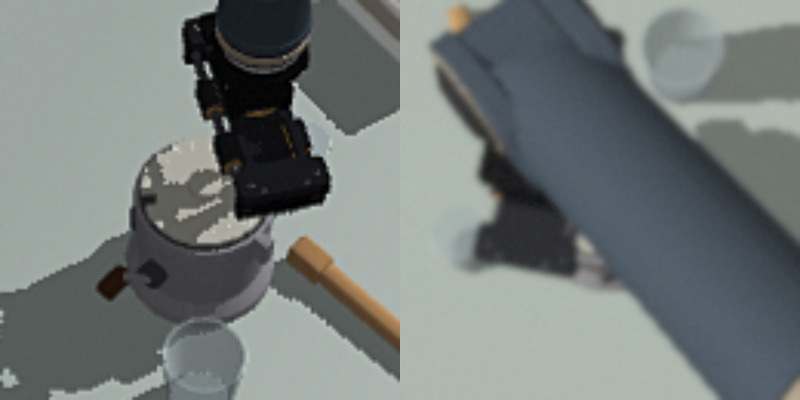

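The scene view shows the notch moved anticlockwise to about (284,194), so the lid is following. I'll continue.

Emit:
carry_out(moves=[[196,-0.004,-0.076,0,-1],[196,-0.004,-0.076,0,-1],[196,-0.004,-0.076,0,-1],[196,-0.004,-0.076,0,-1],[196,-0.004,-0.076,0,-1],[196,-0.004,-0.076,0,-1],[196,-0.004,-0.076,0,-1],[196,-0.004,-0.076,0,-1],[196,-0.004,-0.076,0,-1],[196,-0.004,-0.076,0,-1],[196,0,0,0,0],[196,0,0,0,0]])

```text
time_s: 6.85
position: [0.5446, 0.0818, 0.1304]
ee_rot: [-0.0, 0.382, 0.924, -0.0]
wrist_force: [0.2, 0.4, 0.6]
finger_gap: 0.235
```

```bash
python3 st.py
```

```text
t 6.85 pos [0.5446 0.0818 0.1304] r 0.0386 polar 136.43 toolx yaw 135.13 q7 0.01 F [0.2 0.4 0.6] M [ 0.07 -0.16  0.01] gap 20.5
```

Emit:
carry_out(moves=[[196,-0.01,-0.076,0,-1],[196,-0.004,-0.076,0,-1],[196,-0.004,-0.076,0,-1],[196,-0.004,-0.076,0,-1],[196,-0.004,-0.076,0,-1],[196,-0.004,-0.076,0,-1],[196,-0.004,-0.076,0,-1],[196,-0.004,-0.076,0,-1],[196,-0.004,-0.076,0,-1],[196,-0.004,-0.076,0,-1],[196,0,0,0,0],[196,0,0,0,0]])

```text
time_s: 7.85
position: [0.5348, 0.0466, 0.1302]
ee_rot: [-0.001, -0.108, 0.994, -0.0]
wrist_force: [0.1, 0.4, -0.3]
finger_gap: 0.23
```

```bash
python3 st.py;  python3 - <<'E'
from h import *
p1,_=grab('scene','s4')
cv2.imwrite('pics/b4.png',cv2.resize(p1[160:230,265:335],(595,595),interpolation=2))
E
```

```text
t 7.85 pos [0.5348 0.0466 0.1302] r 0.0387 polar -167.19 toolx yaw -167.59 q7 0.92 F [ 0.1  0.4 -0.3] M [ 0.09 -0.14  0.01] gap 20.0
```

View pics/b4.png

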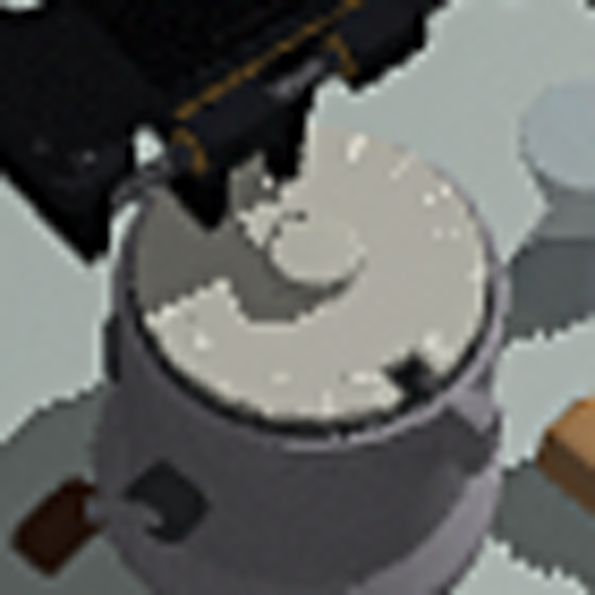

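The notch is seen at about (313,204), just short of the boss at about (321,209). Measuring the gap.

```bash
cat > nt.py <<'E'
from h import *
import sys
def f(tag):
    p=cv2.imread(f'pics/{tag}.png').astype(int); g=p.sum(2)/3
    uv=[(u,v) for v in range(196,215) for u in range(303,326) if g[v,u]<95]
    P=onz('scene',uv,.1245)-[.5735,.0553,.1245]
    r=np.hypot(P[:,0],P[:,1]); th=np.degrees(np.arctan2(P[:,1],P[:,0]))
    k=(r>.043)&(r<.0545)&(th>-20)&(th<60)
    for a in sorted(zip(th[k].round(1),r[k].round(4),map(tuple,np.array(uv)[k].tolist()))): print(a,int(g[a[2][1],a[2][0]]))
    print('mean',th[k].mean())
f(sys.argv[1])
E
python3 nt.py s4
python3 -c "
from h import *
a=np.radians([10,20.6,30]);print(proj('scene',np.c_[.5735+.05*np.cos(a),.0553+.05*np.sin(a),0*a+.1245]))
p=cv2.imread('pics/s4.png').sum(2)//3
print(p[198:212,305:324])"
```

```text
Traceback (most recent call last):
  File "nt.py", line 1, in <module>
    from h import *
  File "h.py", line 2, in <module>
    from rig import bot
  File "scipy/spatial/_ckdtree.pyx", line 11, in init scipy.spatial._ckdtree
  File "nt.py", line 11, in <module>
    f(sys.argv[1])
    ~^^^^^^^^^^^^^
  File "nt.py", line 6, in f
    P=onz('scene',uv,.1245)-[.5735,.0553,.1245]
      ^^^
NameError: name 'onz' is not defined
Traceback (most recent call last):
  File "h.py", line 2, in <module>
    from rig import bot
  File "scipy/spatial/_ckdtree.pyx", line 11, in init scipy.spatial._ckdtree
  File "nt.py", line 11, in <module>
    f(sys.argv[1])
      ~~~~~~~~^^^
IndexError: list index out of range
```

My file name `nt.py` shadowed a standard module, so I'll rename it.

```bash
mv nt.py notchang.py; rm -rf __pycache__
python3 notchang.py s4
python3 -c "
from h import *
a=np.radians([10,20.6,30]);print(proj('scene',np.c_[.5735+.05*np.cos(a),.0553+.05*np.sin(a),0*a+.1245]))
p=cv2.imread('pics/s4.png').sum(2)//3
print(p[198:212,305:324])"
```

```text
(np.float64(5.1), np.float64(0.0442), (310, 203)) 85
(np.float64(5.8), np.float64(0.0483), (311, 204)) 34
(np.float64(6.4), np.float64(0.0523), (312, 205)) 38
(np.float64(8.0), np.float64(0.0456), (311, 203)) 60
(np.float64(8.4), np.float64(0.0497), (312, 204)) 17
(np.float64(8.8), np.float64(0.0537), (313, 205)) 20
(np.float64(10.7), np.float64(0.0471), (312, 203)) 29
(np.float64(10.9), np.float64(0.0512), (313, 204)) 21
(np.float64(13.3), np.float64(0.0447), (312, 202)) 93
(np.float64(13.3), np.float64(0.0488), (313, 203)) 14
(np.float64(13.3), np.float64(0.0528), (314, 204)) 49
(np.float64(15.6), np.float64(0.0505), (314, 203)) 34
(np.float64(15.8), np.float64(0.0464), (313, 202)) 36
(np.float64(17.8), np.float64(0.0523), (315, 203)) 72
(np.float64(18.2), np.float64(0.0482), (314, 202)) 64
mean 11.432292379429835
[[312.4793059  203.83932747]
 [315.01154613 201.95564909]
 [316.84939713 199.98173041]]
[[167 166 167 167 167 167 167 167 168 166 168 169 167 167 172 178 104  84
  159]
 [167 167 166 167 167 168 167 168 168 166 192 191 167 169 174 148  54 122
  159]
 [168 166 167 166 167 
[... 250 characters left out ...]
  29  14  34  72 150 132  57  62 135 134  85
  154]
 [143 185 208 191 197 127  34  17  21  49  73  77  59  45 131 147  81  84
  158]
 [165 164 164 164 172 183 122  38  20  38  60  56  49 130 144 108  89 102
  180]
 [168 169 170 170 193 182 189  87  23  22  30  91 131 146 140 132 123 122
  177]
 [170 169 169 169 170 177 115  33  28  58  80 138 109 119 130 129 129 129
  158]
 [149 126 124  99  73  78  54  38  93 116 141 113  55  72 118 127 126 129
  110]
 [ 74  74  54  61  56  36  93 134 134 120  86  58  58  57  63 105 123 131
   75]
 [ 14  35  42  95  97 138 133 106  65  61  59  61  62  61  60  60 107  77
   68]
 [ 64 136 136 135 121 100  60  60  63  62  63  60  64  64  62  59  59  73
  100]]
```

The notch is at about 11.4° and the boss at about 20.6°, so it needs about 9° more.

Emit:
carry_out(moves=[[196,-0.01,-0.06,0,-0.8],[196,-0.01,-0.06,0,-0.8],[196,0,0,0,0],[196,0,0,0,0]])

```text
time_s: 8.23
position: [0.537, 0.0414, 0.1304]
ee_rot: [-0.001, -0.188, 0.982, -0.0]
wrist_force: [-1.3, 0.2, -0.4]
finger_gap: 0.23
```

```bash
python3 st.py;  python3 - <<'E'
from h import *
p1,_=grab('scene','s5')
cv2.imwrite('pics/b5.png',cv2.resize(p1[160:230,265:335],(595,595),interpolation=2))
E
python3 notchang.py s5
```

```text
t 8.2333 pos [0.537  0.0414 0.1304] r 0.0381 polar -158.72 toolx yaw -158.35 q7 1.08 F [-1.3  0.2 -0.4] M [0.31 0.12 0.  ] gap 20.0
(np.float64(13.3), np.float64(0.0488), (313, 203)) 44
(np.float64(13.3), np.float64(0.0528), (314, 204)) 91
(np.float64(15.6), np.float64(0.0505), (314, 203)) 26
(np.float64(15.8), np.float64(0.0464), (313, 202)) 35
(np.float64(17.8), np.float64(0.0523), (315, 203)) 80
(np.float64(18.2), np.float64(0.0482), (314, 202)) 13
(np.float64(19.9), np.float64(0.0541), (316, 203)) 65
(np.float64(20.5), np.float64(0.0501), (315, 202)) 29
(np.float64(21.1), np.float64(0.046), (314, 201)) 46
(np.float64(22.5), np.float64(0.052), (316, 202)) 13
(np.float64(23.3), np.float64(0.048), (315, 201)) 23
(np.float64(24.4), np.float64(0.054), (317, 202)) 63
(np.float64(25.3), np.float64(0.05), (316, 201)) 49
(np.float64(26.4), np.float64(0.046), (315, 200)) 67
mean 19.82141383116883
```

View pics/b5.png

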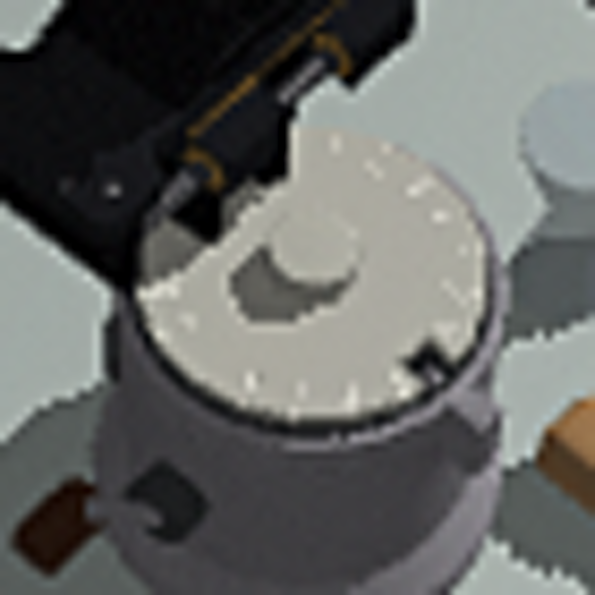

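The notch is now at the boss and a light dot, the pin's dome, shows in it at about (316,204). I'll check its angle at the pin's height.

```bash
python3 - <<'E'
from h import *
p=cv2.imread('pics/s5.png').sum(2)//3
print(p[199:207,309:321])
for uv in [(315,203),(315,204),(316,203),(316,204)]:
    P=onz('scene',[uv],.117)[0,:2]-[.5735,.0553]; print(uv,np.degrees(np.arctan2(P[1],P[0])),np.hypot(*P))
a=np.radians([16,18,20,22,24]);print(proj('scene',np.c_[.5735+.051*np.cos(a),.0553+.051*np.sin(a),0*a+.1175]).round(1))
E
```

```text
[[166 167 167 169 172 170 141 166 192 170 175 169]
 [167 167 169 173 177 125  67 115 170 178 175 109]
 [167 169 169 171 141  46  23  49 122 179 119  37]
 [167 170 153  97  35  13  29  13  63  94  30  74]
 [166 166 182 144  44  26  80  65  20  35  68 138]
 [167 164 211 185 152  91  71 145  51  50 133 147]
 [168 168 167 202 181 135  58  55  49 131 145 108]
 [174 168 169 216 145  55  23  87 130 147 139 134]]
(315, 203) 22.36517935775212 0.04929562751102976
(315, 204) 19.61845066089469 0.05141284289212676
(316, 203) 24.387518135953798 0.051315026634872515
(316, 204) 21.661268543477505 0.053342837501967236
[[314.1 204.5]
 [314.5 204.1]
 [315.  203.7]
 [315.4 203.3]
 [315.8 202.9]]
```

Emit:
carry_out(moves=[[196,0,-0.02,0,-0.2],[196,0,0,0,0],[196,0,0,0,0]])

```text
time_s: 8.53
position: [0.5375, 0.0404, 0.1304]
ee_rot: [-0.0, -0.199, 0.98, -0.0]
wrist_force: [-1.6, 0.4, -1.0]
finger_gap: 0.231
```

```bash
python3 st.py;  python3 - <<'E'
from h import *
p1,_=grab('scene','s6')
print((p1.astype(int).sum(2)//3)[199:207,309:321])
cv2.imwrite('pics/b6.png',cv2.resize(p1[190:215,300:325],(500,500),interpolation=2))
E
python3 notchang.py s6|tail -1
```

```text
t 8.5333 pos [0.5375 0.0404 0.1304] r 0.038 polar -157.04 toolx yaw -157.05 q7 1.1 F [-1.6  0.4 -1. ] M [0.4  0.29 0.03] gap 20.1
[[167 167 166 168 172 173 115 165 170 194 196 192]
 [167 167 168 172 174 126  52  65 144 174 158  89]
 [167 166 174 170 118  44  12  39  73 109 101  39]
 [166 166 192 125  47  12  27  20  26  78  34  74]
 [168 165 180 181 113  49  76  66  23  41  69 137]
 [166 164 229 195 184 162  78 142  52  48 132 147]
 [169 167 167 174 180 144  69  56  49 131 144 108]
 [173 169 167 194 167  59  22  87 132 146 139 132]]
mean 21.899684201044455
```

View pics/b6.png

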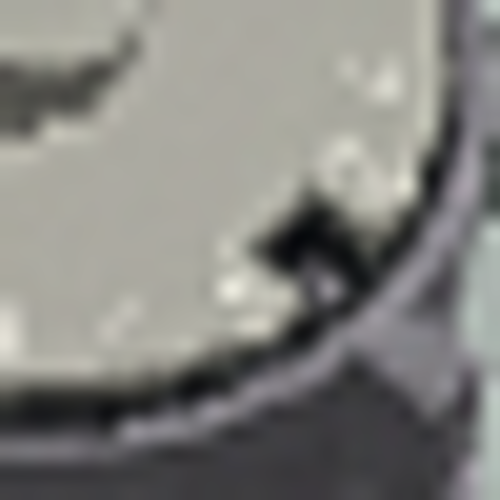

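The notch is at about 21.9° and the pin and boss at 20.6–22°, inside the ±3.5 mm clearance. I'll open, rise, shut the fingers and move over the hub.

Emit:
carry_out(moves=[[160,0,0,0,0],[160,0,0,0,0],[160,0,0,-0.2,0],[160,0,0,-0.3,0],[160,0,0,-0.3,0],[255,-0.25,0,0,0],[255,-0.25,0,0,0],[255,-0.26,0,0,0],[255,0,0,0,0],[255,0,0,0,0],[255,0,0,0,0],[255,0,0,0,0]])

```text
time_s: 9.58
position: [0.5724, 0.0547, 0.1707]
ee_rot: [-0.0, -0.199, 0.98, -0.0]
wrist_force: [-0.0, -0.5, 0.2]
finger_gap: 0.015
```

```bash
python3 st.py;  python3 - <<'E'
from h import *
p1,_=grab('scene','s7')
cv2.imwrite('pics/b7.png',cv2.resize(p1[160:230,265:335],(595,595),interpolation=2))
E
python3 notchang.py s7|tail -1
```

```text
t 9.5833 pos [0.5724 0.0547 0.1707] r 0.0005 polar -104.96 toolx yaw -157.01 q7 1.16 F [-0.  -0.5  0.2] M [ 0.13 -0.12 -0.01] gap 1.3
mean 21.899684201044455
```

View pics/b7.png

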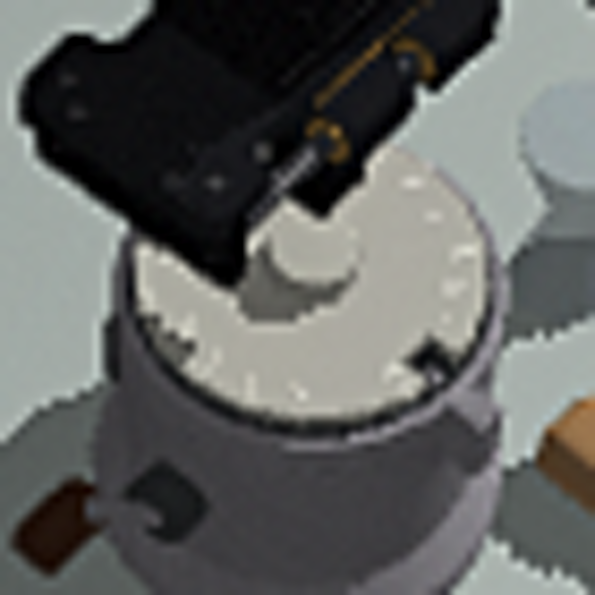

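The fingers are over the hub and the notch has not moved. Lowering to just above the hub, then pressing in small steps.

Emit:
carry_out(moves=[[255,0,0,0.3,0],[255,0,0,0.2,0],[255,0,0,0.1,0],[255,0,0,0.04,0],[255,0,0,0.04,0],[255,0,0,0.02,0],[255,0,0,0.02,0],[255,0,0,0,0]])

```text
time_s: 10.3
position: [0.5722, 0.0547, 0.1347]
ee_rot: [-0.001, -0.199, 0.98, -0.001]
wrist_force: [-1.7, -0.6, 2.0]
finger_gap: 0.005
```

Emit:
carry_out(moves=[[255,0,0,0.02,0],[255,0,0,0.02,0],[255,0,0,0.02,0],[255,0,0,0,0]])

```text
time_s: 10.63
position: [0.5725, 0.0548, 0.1319]
ee_rot: [-0.001, -0.199, 0.98, -0.001]
wrist_force: [-3.5, -1.9, 4.1]
finger_gap: 0.003
```

The lid is passing the pin: the tip is at 0.132, against a start hub top of 0.1365. Continuing.

Emit:
carry_out(moves=[[255,0,0,0.02,0],[255,0,0,0.02,0],[255,0,0,0.02,0],[255,0,0,0.02,0],[255,0,0,0,0],[255,0,0,0,0]])

```text
time_s: 11.13
position: [0.5725, 0.0548, 0.1289]
ee_rot: [-0.001, -0.199, 0.98, -0.001]
wrist_force: [-4.5, -3.0, 10.9]
finger_gap: 0.007
```

Emit:
carry_out(moves=[[255,0,0,0.03,0],[255,0,0,0,0],[255,0,0,0,0]])

```text
time_s: 11.38
position: [0.5726, 0.0549, 0.1288]
ee_rot: [-0.0, -0.199, 0.98, -0.001]
wrist_force: [-7.5, -5.9, 19.6]
finger_gap: 0.008
```

It stopped at 0.1288 while the force rose to 20 N, so it is on the stop. Retreating straight up and checking.

Emit:
carry_out(moves=[[255,0,0,-0.06,0],[255,0,0,-0.06,0],[255,0,0,-0.4,0],[255,0,0,-0.8,0],[255,0,0,-0.8,0],[255,0,0,-0.8,0],[255,0.8,0,0,0],[255,0.8,0,0,0],[255,0.8,0,0,0],[255,0,0,0,0],[255,0,0,0,0]])

```text
time_s: 12.3
position: [0.4613, 0.006, 0.2722]
ee_rot: [0.0, -0.197, 0.98, -0.003]
wrist_force: [0.3, -0.6, 0.0]
finger_gap: 0.006
```

```bash
python3 st.py;  python3 - <<'E'
from h import *
p1,d=grab('scene','s8')
C=cloud('scene',d); d0=np.load('/tmp/scene0.npy'); C0=cloud('scene',d0)
X=C-np.array([.5735,.0553,0]); r=np.hypot(X[...,0],X[...,1]); th=np.degrees(np.arctan2(X[...,1],X[...,0]))
for nm,c in(('before',C0),('after',C)):
    y=c-np.array([.5735,.0553,0]); r=np.hypot(y[...,0],y[...,1]); z=y[...,2]
    print(nm,'lid',np.median(z[(r>.02)&(r<.05)&(y[...,0]>0)&(z>.1)&(z<.14)&(y[...,1]<0)]),'hub',np.median(z[(r<.012)&(z<.16)]))
cv2.imwrite('pics/b8.png',cv2.resize(p1[140:240,235:355],(720,600),interpolation=2))
E
```

```text
t 12.3 pos [0.4613 0.006  0.2722] r 0.1217 polar -156.12 toolx yaw -157.27 q7 1.53 F [ 0.3 -0.6  0. ] M [ 0.14 -0.15  0.01] gap 0.5
before lid 0.12427391018364953 hub 0.13594343752982763
after lid 0.11575172058372796 hub 0.12788543085605375
```

View pics/b8.png

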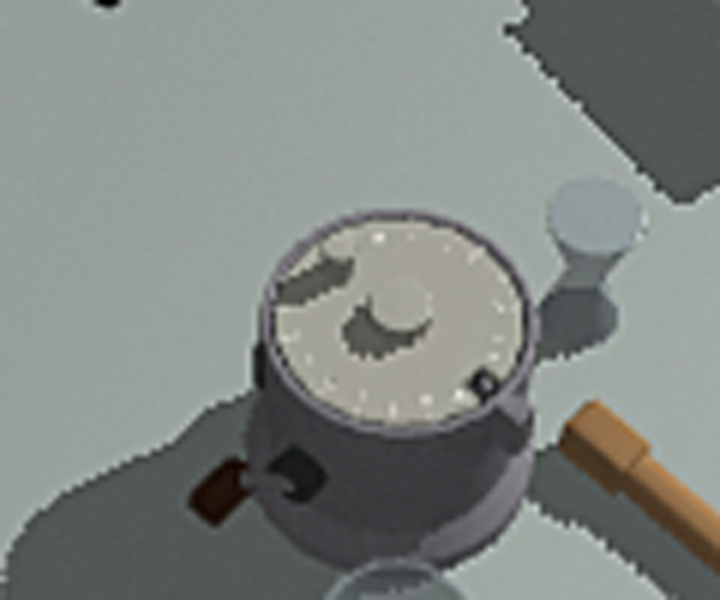

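The lid is flush with the rim. The pin sits in the middle of the notch at crop (485,383), and depth shows the lid dropped from 124.3 to 115.8 mm. The arm is clear and nothing else has moved in this view, so I'm handing in.

```bash
python3 -c "
from rig import bot
print(bot.close_job())"
```

```text
the job is handed in; nothing more can be done
None
```

The lid is fully home and flush with the drum's rim, with its notch over the pin. I handed the job in at about 12 s of the 72 s allowed, and no verdict is reported.

**What I did:** I straddled the stub loosely with the half-shut fingers and swept the lid about 186° anticlockwise until the notch was over the pin. I then opened, lifted clear, pressed the hub with the shut fingertips and drew well away.

**Last checks:**
- **Alignment:** before pressing, the notch measured about 21.9° and the pin and boss about 20.6–22°, roughly 1 mm or less apart at the pin. The last picture shows the pin in the middle of the notch.
- **Depth:** pressing stopped at a fingertip height of 0.1288 m with the force rising to 20 N, so it was on the stop. Camera depth showed the lid's top going from 124.3 to 115.8 mm and the hub from 135.9 to 127.9 mm, which is 8 to 8.5 mm against a stroke of 8 mm. The extra half millimetre is within depth noise.
- **Surroundings:** the wrist force was about zero after retreating. The jigger, and what shows of the muddler and tumbler, looked unmoved in the last close-up. I did not measure the shaker, bitters, spoon or ice tray again, but the arm stayed clear of them.

**Disagreements:** the two cameras differed by about 2–4° on the boss angle and by up to 4 mm on the axis. I settled the alignment on the pin itself, seen through the notch.

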